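# Clear the parts pail and click the hub's torque bar home

### The arm

A 7-joint arm with a two-finger parallel gripper is mounted at the origin on the work surface. World frame = base frame: x ahead of the robot, y to its left, z up, the work surface at z = 0. Lengths are in m, angles in rad, forces in N, time in s.
With the tool pointing down it reaches from about 0.4 to 0.85 m from the base axis. Payload 4.5 kg.
Tool frame: the origin (TCP) lies midway between the tips of the shut fingers; the grasp point (between the pads) lies 19 mm behind it; z points along the fingers, y is the direction in which the jaws open and shut (so a half turn about z gives the same grasp; the last joint's range is limited). The gripper opens to 85 mm and grips with 20 to 120 N. Pads are 22 mm wide; open, the fingers measure 114 mm over their backs; the gripper's body (76 mm by 85 mm) begins 54 mm behind the grasp point. The pads swing forward as they close: fully open they stand 13 mm farther back than shut.
Start: joints at [-1.103, 0.689, -0.195, 1.565, 0.157, 0.902, -0.215], TCP at [0.263, 0.567, 0.231] pointing down, gripper open.
Joint ranges: [-3.01, 3.01], [-0.46, 2.08], [-1.47, 1.51], [0.13, 2.56], [-1, 4.14], [0.04, 2.09], [-2.66, 2.66]. Speed limits (rad/s): [2.57, 2.57, 3.14, 3.14, 3.14, 3.14, 3.14].

### API

Orientations are given as a rotation vector (axis times angle).
In Python, from workcell import state, camera, hand_in, find_in, outline_of, landmark_of gives the robot as it stands. The module is installed in compiled form; this text tells all that it offers.
- The arm moves only by the tool move_arm, never from a script. Its argument "increments" is a list that holds one entry, the list of rows, each a list of 7 numbers: the shift along the tool's x, y, z in mm, then the turn, a rotation vector about the tool's x, y, z in degrees, then the opening, from -1 (shut) to 1 (fully open). A call has exactly 10 rows; each row shifts and turns the commanded pose from where the row before left it, along the tool's axes as they then stand; what a row does not reach is not made up. A row lasts 1/10 s, in which the tool goes at most 50 mm and 8.59 degrees, less where a joint would pass 70% of its speed; a pose out of reach is approached as far as the arm can. A call is refused whole if a number of a shift passes 50 or a number of a turn 8.59, either way. A call with a gripper value outside its range is refused whole. The fingers move at their own pace and stop on an object; "newtons" is the grip in N (left out, the last holds). Time passes only in rows, so rows that do not move let the fingers close, or fill a call up. It gives the time, the measured TCP pose, the force and the opening at its end, in the units of the state.
- state(): the state, without advancing time (a new reading comes with each control period).
- camera(name): name is "scene" or "top" or "wrist"; returns a dict with "frame" (384x512x3 uint8, red, green, blue), "depth" (384x512 float32, m along the optical axis (not along the pixel's ray), 0 where there is no reading), "fx", "fy", "cx", "cy" (pixels), "k1" (the pictures are not rectified: a ray, as slopes to the right and down, at radius r is drawn at 1 + k1 r^2 times it, then the intrinsics apply), "T" (4x4, takes a point from camera to world coordinates). Camera axes: x right, y down, z forward; pixel columns grow to the right and rows downward; lengths in m; the calibration is good to about 2 mm. A picture is of the moment at which its call begins.
- hand_in(): hands the job in, once; it reports no verdict.
Trained networks look in the newest picture that a camera, given by its name, has taken for a name from the list of things; names that differ only in an ending like _2 or _b are one class to them, and where a whole thing is asked for, a point or a joint stands for the part that bears it (a point fixed in the world has none). Each returns a list of dicts, best first, with "conf" (0 to 1); they miss things now and then, are a little off and sometimes report something else, mostly with a low value. They report only what shows in the picture. A call takes as long as a camera call. They do not tell look-alikes from the thing itself.
- find_in(camera, thing): "rect" ([left, top, width, height] as shares, 0 to 1, of the picture: columns of its width, rows of its height, round what is visible of it).
- outline_of(camera, thing): "region" (384x512 bool, what is visible of it) and "rect" ([left, top, width, height] as shares, 0 to 1, of the picture: columns of its width, rows of its height, round what is visible of it).
- landmark_of(camera, thing): "xy" ([column, row] as shares, 0 to 1, of the picture: columns of its width, rows of its height: a listed point, or the origin of a listed thing).
The state is a dict: "time": time; "joint_positions": joint angles; "dq": joint speeds; "joint_torque": joint torques, N m; "eef_pos": TCP position; "ee_rot": TCP orientation; "ft_force": force on the tool from outside, world axes, zero at the start; "wrist_torque": the same for the moment, N m; "opening": finger opening in m.
Only numpy, scipy, OpenCV 4.12 (cv2) and the standard library are available. Lean on these libraries where they do the work, as an engineer would, in place of code of your own. Each camera call takes 0.05 s, during which the arm holds its last target.

### The job

The steel pail of bolts is standing in the way of the torque bar on the wheel hub: lift it, keeping it upright, and set it down gently, standing flat inside the shallow square steel tray. Then swing the torque bar clockwise (seen from above) until it clicks past its detent and settles in the next notch; one click only, no farther. Leave everything else on the bench where it is.

Things in the scene. Friction and masses are not known exactly. Their poses are not given: they have to be found in the camera images.
- hub_stand: Wheel hub, sprocket 136 mm across (top at 58 mm), fixed to the bench. Origin on the bench, on the vertical axis the torque bar turns about; at joint value 0 the bar points along its -x. Three round steel marks 10 mm across, low on the sprocket 54 mm from the axis, lie under the bar's line at its three notches.
- torque_bar (a joint): Angle of the torque bar in rad, growing clockwise seen from above. Spring notches at 0, where it starts, at 0.80, where it must go, and at 1.60 (too far). Between notches the resistance is greatest 0.2 past a notch (about 7 N pushed at bar_grip); past halfway (0.4) the bar snaps on by itself to the next.
- bar_grip (a point): Middle of the torque bar's black rubber grip, on its centre line, 132 mm from the hub's axis, 78 mm above the bench. The bar is level: steel shaft 14 mm thick out to 100 mm from the axis, then the round grip, 22 mm thick, to 165 mm. Its head on the nut is 38 mm across and reaches 97 mm above the bench.
- pail: Round steel pail of bolts, 0.4 to 0.6 kg, 68 mm across at the foot, 80 mm at the rim, 85 mm high, with a rigid upright hoop handle over it. Origin at the centre of its underside, z up. The hoop stands in its y-z plane.
- pail_handle (a point): Middle of the hoop's level top bar, on the pail's axis, 135 mm above the pail's underside. The bar is round, 10 mm thick, straight for 44 mm along the pail's y; there is 45 mm of free space between it and the rim.
- tray: Shallow square open steel tray, outside 140 x 140 mm, walls 4 mm thick and 14 mm high, floor about 4 mm thick, fixed to the bench. Origin at the centre of its underside; x and y along its sides.
- parts_box: Closed cardboard box 140 x 140 x 45 mm, origin at the centre of its underside. Leave it.
- spanner: Steel spanner 160 mm long lying along its x. Leave it.
- socket: Steel socket standing upright, 28 mm across, 40 mm high. Leave it.
- bearing: Flat steel bearing ring 52 mm across, 15 mm high. Leave it.
- grease_jar: Jar 72 mm across, 65 mm high. Leave it.
- spray_can: Spray can 60 mm across, 170 mm high. Leave it.
- oil_bottle: Oil bottle 72 mm across, 200 mm high. Leave it.
Mind the look-alikes: they are no part of the job. Leave any blue look-alike of the pail alone.

How it is judged:
On the way, in this order (a step that is already met when the one before it is completed fails the run):
1. the pail stands upright inside the tray, released, at rest (x of pail in the frame of tray between -0.034 and 0.034 m and y of pail in the frame of tray between -0.034 and 0.034 m and z of pail in the frame of tray below 0.012 m and angle between pail's own z axis and vertical below 0.1 rad and contact force between the fingers and pail below 0.1 N and linear speed of pail below 0.03 m/s), for 0.3 s.
2. then the torque bar has clicked past its detent into the next notch (value of joint torque_bar between 0.68 and 0.92 rad), for 0.3 s.
At the end, for the whole second after the job is handed in: The pail stands upright (within 0.1 rad), released and at rest, flat on the tray's floor with its centre within 34 mm of the tray's centre along each side, and the torque bar rests in its second notch (joint between 0.68 and 0.92 rad) (all of step 1 and all of step 2 and velocity of joint torque_bar between -0.05 and 0.05 rad/s); the robot touches nothing.
It fails at once if the torque bar is turned past the next notch (joint above 1.2 rad) (value of joint torque_bar above 1.2 rad).
It fails at once if the pail is tipped by more than 0.5 rad (angle between pail's own z axis and vertical above 0.5 rad).
It fails at once if the pail is dropped (falls free faster than 0.4 m/s) (contact force between pail and anything else below 0.05 N and linear speed of pail above 0.4 m/s).
It fails at once if another object on the bench is moved by more than 40 mm (distance of any of parts_box, spanner, socket, bearing, grease_jar, spray_can, oil_bottle from where it was at the start of the episode above 0.04 m).
It also fails if it takes over 59 s, if anything falls off the work surface, if the arm or the gripper's body presses on something with over 40 N, if the wrist force passes 120 N, or if a joint passes its speed limit or range.

## Working session

There is one attempt and no reset: what is moved stays moved. The work goes in short steps, Python scripts to look and compute and a tool call to move; the robot and the scene stay as the last step left them, time stands still between calls to the robot, and variables do not carry over. Pictures are saved under pics/ and viewed, and the job is handed in when it is done.

Besides the shell and the picture viewer there is one more tool, called after ">>>" as name(argument=value, ...), one argument or row to a line, values as JSON. move_arm: Moves the arm, as the interface text tells. Its arguments: {"type":"object","properties":{"increments":{"type":"array","items":{"type":"array","items":{"type":"array","items":{"type":"number"}}}},"newtons":{"type":"number"}},"required":["increments"]}

```bash
mkdir -p pics
cat > h.py <<'E'
import numpy as np, cv2
from workcell import *
def und(c,u,v):
    xd=(u-c["cx"])/c["fx"]; yd=(v-c["cy"])/c["fy"]
    x,y=xd,yd
    for _ in range(20):
        s=1+c["k1"]*(x*x+y*y); x,y=xd/s,yd/s
    return x,y
def ray(c,u,v):
    x,y=und(c,u,v); T=np.array(c["T"]); return T[:3,3],T[:3,:3]@np.array([x,y,1.])
def atz(c,u,v,z):
    o,d=ray(c,u,v); return o+d*(z-o[2])/d[2]
def cloud(c):
    v,u=np.mgrid[0:384,0:512].astype(float)
    x,y=und(c,u,v); D=c["depth"]; T=np.array(c["T"])
    P=np.stack([x*D,y*D,D],-1)@T[:3,:3].T+T[:3,3]
    P[D==0]=np.nan
    return P
def proj(c,p):
    T=np.array(c["T"]); q=T[:3,:3].T@(np.array(p)-T[:3,3]); x,y=q[0]/q[2],q[1]/q[2]
    s=1+c["k1"]*(x*x+y*y); return c["cx"]+c["fx"]*x*s,c["cy"]+c["fy"]*y*s
def save(c,n,box=None,s=1.5):
    f=c["frame"][:,:,::-1]
    if box: f=f[box[1]:box[3],box[0]:box[2]]
    cv2.imwrite("pics/"+n+".png",cv2.resize(np.ascontiguousarray(f),None,fx=s,fy=s,interpolation=cv2.INTER_CUBIC))
E
python3 - <<'E'
from h import *
s=state(); print({k:np.round(v,3) for k,v in s.items()})
for n in ["scene","top"]:
    c=camera(n); save(c,n+"0"); print(n,np.round(c["T"],3).tolist())
    for t in ["pail","pail_handle","tray","bar_grip","hub_stand","torque_bar","parts_box","spanner","socket","bearing","grease_jar","spray_can","oil_bottle"]:
        for d in landmark_of(n,t)[:3]:
            u,v=d["xy"][0]*512,d["xy"][1]*384
            z={"pail_handle":.135,"bar_grip":.078}.get(t,0)
            print(t,round(d["conf"],2),int(u),int(v),np.round(atz(c,u,v,z),3))
E
```

```text
{'time': np.float64(0.0), 'joint_positions': array([-1.103,  0.69 , -0.195,  1.566,  0.157,  0.902, -0.215]), 'dq': array([ 0.   , -0.002, -0.001, -0.001, -0.001,  0.001, -0.001]), 'joint_torque': array([ 0.0000e+00, -5.3960e+01, -1.2660e+00, -1.5854e+01,  9.0000e-03,
        1.0000e-02, -0.0000e+00]), 'eef_pos': array([0.262, 0.567, 0.23 ]), 'ee_rot': array([-6.760e-01, -3.068e+00,  3.000e-03]), 'ft_force': array([ 0.569,  0.25 , -0.689]), 'wrist_torque': array([ 0.021,  0.05 , -0.001]), 'opening': np.float64(0.085)}
scene [[0.672, 0.48, -0.564, 1.069], [0.74, -0.423, 0.522, -0.515], [0.012, -0.768, -0.64, 0.758], [0.0, 0.0, 0.0, 1.0]]
pail 0.95 224 192 [0.339 0.042 0.   ]
pail 0.92 263 221 [0.498 0.042 0.   ]
pail 0.78 256 159 [0.281 0.213 0.   ]
pail_handle 0.7 259 178 [0.485 0.037 0.135]
pail_handle 0.68 102 183 [ 0.255 -0.251  0.135]
pail_handle 0.67 256 119 [0.277 0.216 0.135]
tray 0.77 313 168 [0.428 0.31  0.   ]
bar_grip 0.62 230 208 [ 0.471 -0.045  0.078]
hub_stand 0.72 271 255 [ 0.595 -0.022  0.   ]Traceback (most recent call last):
  File "<stdin>", line 6, in <module>
ValueError: it knows: bar_grip, bearing, grease_jar, hub_stand, oil_bottle, pail, pail_handle, parts_box, socket, spanner, spray_can, tray
```

Run:
```python
from h import *
for n in ["scene","top"]:
    c=camera(n); save(c,n+"1"); 
    for t in ["pail","pail_handle","tray","bar_grip","hub_stand","parts_box","spanner","socket","bearing","grease_jar","spray_can","oil_bottle"]:
        for d in landmark_of(n,t)[:4]:
            u,v=d["xy"][0]*512,d["xy"][1]*384
            z={"pail_handle":.135,"bar_grip":.078}.get(t,0)
            print(t,round(d["conf"],2),int(u),int(v),np.round(atz(c,u,v,z),3))
```

```text
pail 0.88 111 224 [ 0.249 -0.254  0.   ]
pail 0.67 263 219 [0.489 0.048 0.   ]
pail 0.62 225 194 [0.348 0.038 0.   ]
pail 0.59 257 160 [0.285 0.213 0.   ]
pail_handle 0.96 103 183 [ 0.257 -0.248  0.135]
pail_handle 0.95 259 180 [0.49  0.033 0.135]
pail_handle 0.76 225 150 [0.339 0.05  0.135]
pail_handle 0.73 390 221 [0.778 0.144 0.135]
bar_grip 0.85 226 206 [ 0.459 -0.045  0.078]
bar_grip 0.75 262 218 [ 0.546 -0.01   0.078]
bar_grip 0.6 272 253 [ 0.639 -0.067  0.078]
hub_stand 0.83 269 253 [ 0.587 -0.021  0.   ]
parts_box 0.63 128 299 [ 0.482 -0.337  0.   ]
spanner 0.93 198 271 [ 0.519 -0.181  0.   ]
socket 0.71 347 268 [ 0.739  0.08  -0.   ]
bearing 0.82 357 229 [0.676 0.2   0.   ]
grease_jar 0.57 247 334 [ 0.713 -0.202  0.   ]
spray_can 0.84 390 223 [0.719 0.283 0.   ]
spray_can 0.33 227 208 [0.395 0.005 0.   ]
oil_bottle 0.95 310 308 [ 0.756 -0.063  0.   ]
oil_bottle 0.47 271 252 [ 0.588 -0.015  0.   ]
pail 0.88 240 209 [0.484 0.047 0.   ]
pail 0.87 180 285 [0.278 0.215 0.   ]
pail 0.66 235 264 [0.332 0.063 0.   ]
pail 0.57 348 295 [ 0.243 -0.24   0.   ]
pail_handle 0.9 235 259 [0.345 0.054 0.135]
pail_handle 0.88 363 295 [ 0.251 -0.247  0.135]
pail_handle 0.78 236 203 [0.481 0.049 0.135]
pail_handle 0.78 170 287 [0.28  0.211 0.135]
tray 0.95 150 227 [0.439 0.3   0.   ]
bar_grip 0.79 274 212 [ 0.463 -0.044  0.078]
bar_grip 0.57 329 129 [ 0.683 -0.2    0.078]
hub_stand 0.79 260 175 [ 0.579 -0.011  0.   ]
parts_box 0.9 374 208 [ 0.476 -0.328  0.   ]
parts_box 0.48 278 117 [ 0.753 -0.067  0.   ]
spanner 0.65 319 197 [ 0.511 -0.176  0.   ]
socket 0.45 225 121 [0.744 0.086 0.   ]
bearing 0.49 183 145 [0.676 0.209 0.   ]
grease_jar 0.69 326 131 [ 0.706 -0.205  0.   ]
oil_bottle 0.71 278 118 [ 0.749 -0.069  0.   ]
```

View pics/scene0.png

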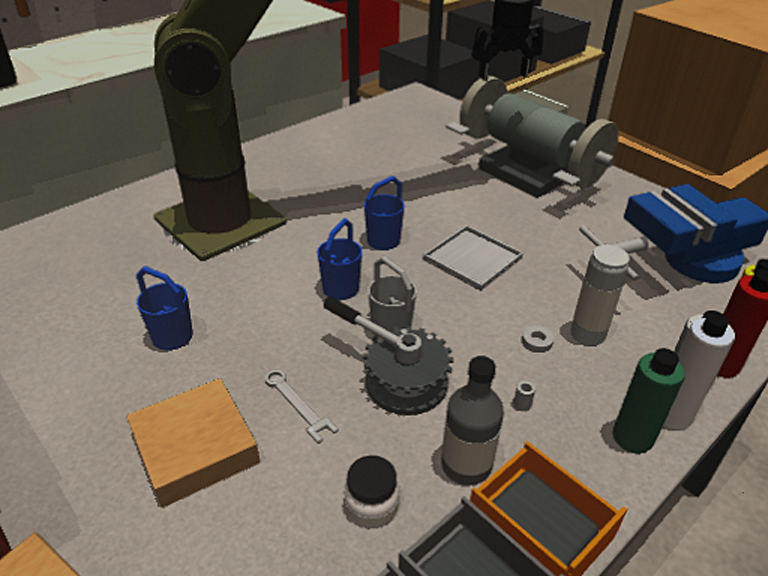

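View pics/top1.png

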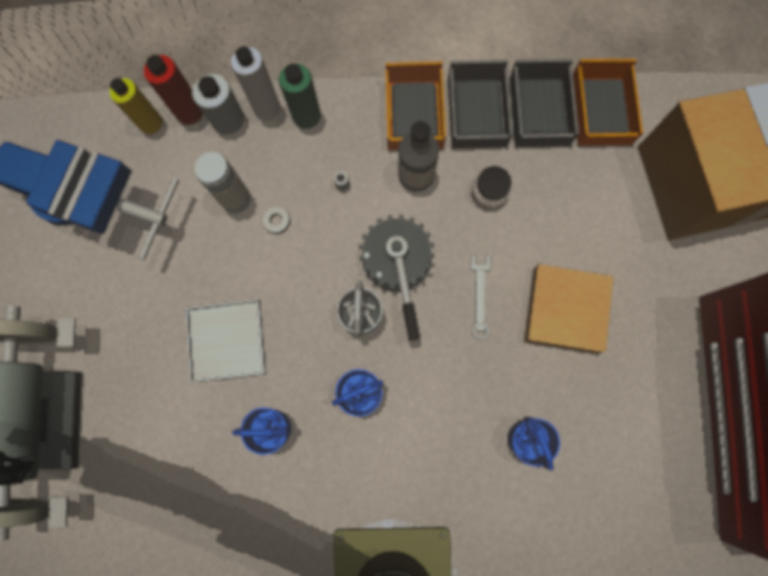

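The pictures show one steel pail (top view px 240,208; enlarged 360,312). The three blue look-alikes are at about (240,262), (178,287) and (357,295). The steel one, next to the bar, is the target. I'll confirm it in an enlarged crop and refine the poses from depth.

Run:
```python
from h import *
c=camera("top"); save(c,"top_crop",(110,120,310,280),4)
P=cloud(c)
def sel(x,y,r,z0,z1):
    m=(np.hypot(P[...,0]-x,P[...,1]-y)<r)&(P[...,2]>z0)&(P[...,2]<z1); return P[m]
print("bench z",np.nanmedian(sel(.4,-.1,.03,-.05,.05)[:,2]))
h=sel(.484,.047,.05,.12,.16); print("hoop",len(h),np.round(h.mean(0),4),h[:,2].max())
if len(h)>3:
    q=h[:,:2]-h[:,:2].mean(0);u,s,vt=np.linalg.svd(q,full_matrices=False);print(s,vt[0],np.degrees(np.arctan2(vt[0][1],vt[0][0])), np.ptp(q@vt[0]))
r=sel(.484,.047,.06,.078,.09); print("rim",len(r),(r.min(0)+r.max(0))/2, np.ptp(r,axis=0))
sp=sel(.583,-.015,.09,.05,.062); print("sprocket",len(sp),(sp.min(0)+sp.max(0))/2,np.ptp(sp,axis=0))
hd=sel(.583,-.015,.03,.088,.11); print("head",len(hd),(hd.min(0)+hd.max(0))/2,hd[:,2].max())
b=sel(.583,-.015,.2,.074,.094)
b=b[(b[:,1]<0.03)&(b[:,0]<.56)&(b[:,1]<-.005)]; print("bar",len(b),b.min(0),b.max(0))
q=b[:,:2]-b[:,:2].mean(0);u,s,vt=np.linalg.svd(q,full_matrices=False);print(b.mean(0),vt[0],np.degrees(np.arctan2(vt[0][1],vt[0][0])))
t=outline_of("top","tray")[0]; print(t["conf"])
m=t["region"].astype(np.uint8); cn=max(cv2.findContours(m,0,2)[0],key=cv2.contourArea)
bx=cv2.boxPoints(cv2.minAreaRect(cn)); w=np.array([atz(c,u,v,.014) for u,v in bx]); print(np.round(w,3),w.mean(0),np.linalg.norm(w[0]-w[1]),np.linalg.norm(w[1]-w[2]))
tp=P[m>0]; print("tray z",np.nanpercentile(tp[:,2],[5,50,95]),np.nanmean(tp,0))
```

```text
bench z 2.5956660310688662e-05
hoop 131 [0.4784 0.0459 0.1351] 0.14312757398216203
[0.26291733 0.03238982] [-0.99787683  0.06512938] 176.26571817741006 0.08289421124335454
rim 118 [0.4792111  0.04650841 0.08389744] [0.08217802 0.07788333 0.01155741]
sprocket 1465 [ 0.58106903 -0.02122695  0.05605594] [0.15393475 0.13525502 0.01169599]
head 152 [ 0.58887316 -0.02113132  0.09412869] 0.10013029668032125
bar 352 [ 0.42757647 -0.05798357  0.07594439] [ 0.55951918 -0.02016111  0.09244295]
[ 0.48591181 -0.03815865  0.0849827 ] [-0.98782395 -0.15557583] -171.0498057482093
0.78
[[0.51  0.384 0.014]
 [0.518 0.236 0.014]
 [0.371 0.222 0.014]
 [0.361 0.367 0.014]] [0.44020201 0.3019229  0.014     ] 0.1482028739943047 0.14807307044716514
tray z [0.00043471 0.00423156 0.01369608] [0.44099949 0.30308349 0.00502155]
```

View pics/top_crop.png

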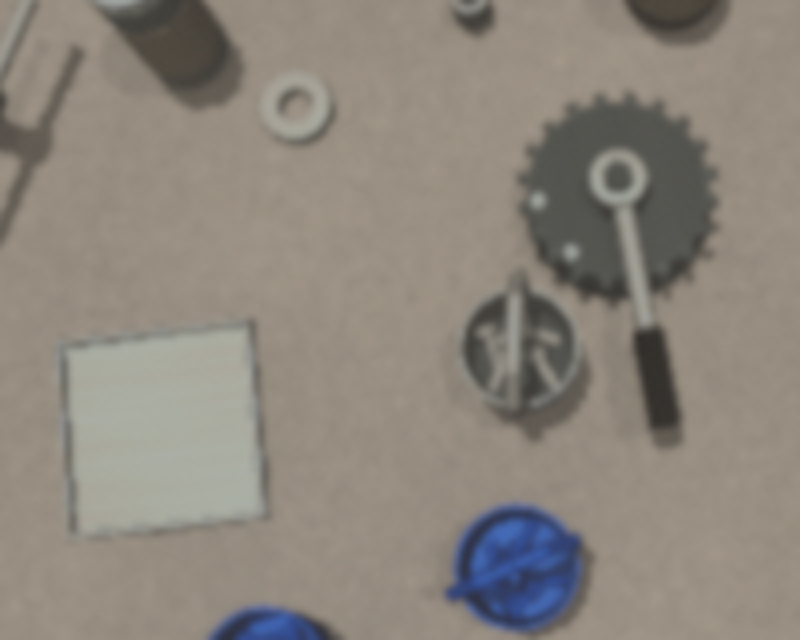

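The crop confirms it: grey steel, bolts inside, hoop roughly along world x, standing beside the bar. Both marks are on the side of the bar that clockwise rotation will take it to. I'll align the tool and move above the pail.

>>> move_arm(
  increments=[
    [[0, 0, 0, 0, 0, -7, 1], [0, 0, 0, 0, 0, -7, 1], [0, 0, 0, 0, 0, -7, 1], [-10, -20, 0, 0, 0, 0, 1], [-18, -36, 0, 0, 0, 0, 1], [-18, -36, 0, 0, 0, 0, 1], [-18, -36, 0, 0, 0, 0, 1], [-18, -36, 0, 0, 0, 0, 1], [-18, -36, 0, 0, 0, 0, 1], [-18, -36, 0, 0, 0, 0, 1]],
  ],
)

```text
time: 2.7
eef_pos: [0.3652, 0.3223, 0.2315]
ee_rot: [0.105, 3.139, 0.001]
ft_force: [0.6, 0.0, -0.0]
opening: 0.0856
```

>>> move_arm(
  increments=[
    [[-18, -36, 0, 0, 0, 0, 1], [-18, -36, 0, 0, 0, 0, 1], [-18, -36, 0, 0, 0, 0, 1], [-18, -36, 0, 0, 0, 0, 1], [-18, -36, 0, 0, 0, 0, 1], [-18, -36, 0, 0, 0, 0, 1], [-10, -20, 0, 0, 0, 0, 1], [-5, -10, 0, 0, 0, 0, 1], [0, 0, 0, 0, 0, 0, 1], [0, 0, 0, 0, 0, 0, 1]],
  ],
)

```text
time: 3.7
eef_pos: [0.4704, 0.0716, 0.2314]
ee_rot: [-0.103, -3.14, -0.002]
ft_force: [0.4, 0.4, 0.3]
opening: 0.0853
```

```bash
cat >> h.py <<'E'
from scipy.spatial.transform import Rotation as Ro
def todo(target,yaw=None):
    s=state(); R=Ro.from_rotvec(s["ee_rot"]).as_matrix()
    print("t",round(float(s["time"]),2),"tcp",np.round(s["eef_pos"],4),"open",round(float(s["opening"]),4),"F",np.round(s["ft_force"],1),"q",np.round(s["joint_positions"],2))
    print("x",np.round(R[:,0],3),"y",np.round(R[:,1],3),"yaw_y",np.degrees(np.arctan2(R[1,1],R[0,1])))
    print("shift mm",np.round(R.T@(np.array(target)-s["eef_pos"])*1000,1))
E
python3 - <<'E'
from h import *
todo([.479,.0462,.116])
c=camera("wrist"); save(c,"w1")
P=cloud(c)
for d in landmark_of("wrist","pail_handle"): print(d["conf"],d["xy"],atz(c,d["xy"][0]*512,d["xy"][1]*384,.135))
m=(np.hypot(P[...,0]-.479,P[...,1]-.046)<.06)&(P[...,2]>.125)&(P[...,2]<.15); h=P[m]; print(len(h),h.mean(0) if len(h) else 0)
if len(h)>5:
  q=h[:,:2]-h[:,:2].mean(0);u,s,vt=np.linalg.svd(q,full_matrices=False);print(vt[0],np.degrees(np.arctan2(vt[0][1],vt[0][0])),np.ptp(q@vt[0]))
E
```

```text
t 3.7 tcp [0.4704 0.0716 0.2314] open 0.0853 F [0.4 0.4 0.3] q [-0.    0.51 -0.37  2.    0.29  0.68  0.95]
x [-0.998  0.065  0.   ] y [0.065 0.998 0.001] yaw_y 86.24867483190296
shift mm [-10.2 -24.9 115.4]
0.77 [0.4371, 0.5331] [0.48312288 0.0465055  0.135     ]
0.72 [0.4049, 0.0424] [0.3409727  0.04780614 0.135     ]
968 [0.47841293 0.04700384 0.13745986]
[ 0.99883322 -0.04829283] -2.768051890991728 0.07708144605956922
```

View pics/w1.png

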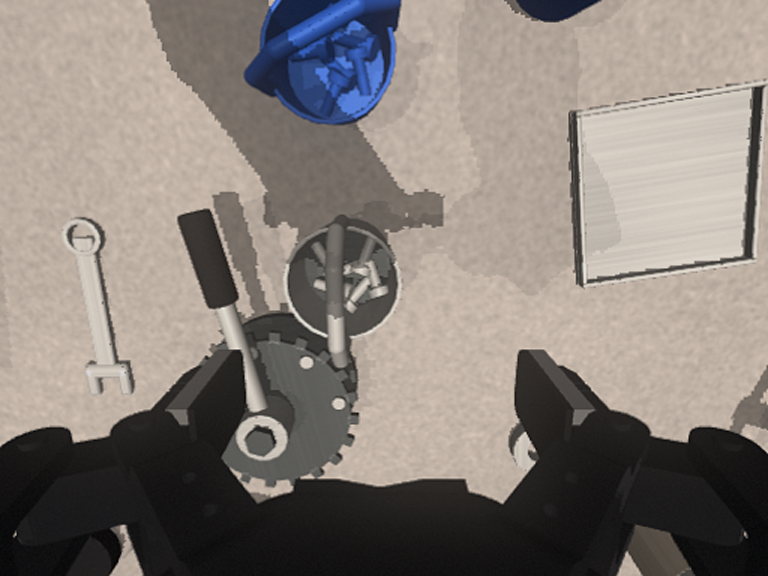

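The wrist view shows the steel pail with its hoop at (335,270), and depth puts the hoop centre at (0.4785, 0.0468). I'll centre over it, descend and grip.

>>> move_arm(
  increments=[
    [[-5, -12, 0, 0, 0, 0, 1], [-5, -12, 0, 0, 0, 0, 1], [0, 0, 15, 0, 0, 0, 1], [0, 0, 22, 0, 0, 0, 1], [0, 0, 22, 0, 0, 0, 1], [0, 0, 22, 0, 0, 0, 1], [0, 0, 18, 0, 0, 0, 1], [0, 0, 10, 0, 0, 0, 1], [0, 0, 5, 0, 0, 0, 1], [0, 0, 0, 0, 0, 0, 1]],
  ],
)

```text
time: 4.8
eef_pos: [0.4792, 0.045, 0.1171]
ee_rot: [-0.106, -3.139, 0.0]
ft_force: [-0.7, 0.2, 0.8]
opening: 0.0853
```

>>> move_arm(
  increments=[
    [[0, 0, 0, 0, 0, 0, 0.3], [0, 0, 0, 0, 0, 0, -0.3], [0, 0, 0, 0, 0, 0, -0.6], [0, 0, 0, 0, 0, 0, -1], [0, 0, 0, 0, 0, 0, -1], [0, 0, 0, 0, 0, 0, -1], [0, 0, 0, 0, 0, 0, -1], [0, 0, 0, 0, 0, 0, -1], [0, 0, 0, 0, 0, 0, -1], [0, 0, 0, 0, 0, 0, -1]],
  ],
  newtons=70,
)

```text
time: 5.8
eef_pos: [0.4794, 0.0458, 0.1175]
ee_rot: [0.105, 3.139, 0.001]
ft_force: [-0.2, 0.7, 4.8]
opening: 0.0072
```

Run:
```python
from h import *
todo([.441,.303,.12])
c=camera("scene"); save(c,"s2",(180,80,380,270),3.1)
```

```text
t 5.8 tcp [0.4794 0.0458 0.1175] open 0.0072 F [-0.2  0.7  4.8] q [-0.04  0.71 -0.24  2.09  0.42  0.39  0.89]
x [-0.998  0.067 -0.001] y [0.067 0.998 0.001] yaw_y 86.16663251623143
shift mm [ 55.5 254.1  -2.4]
```

View pics/s2.png

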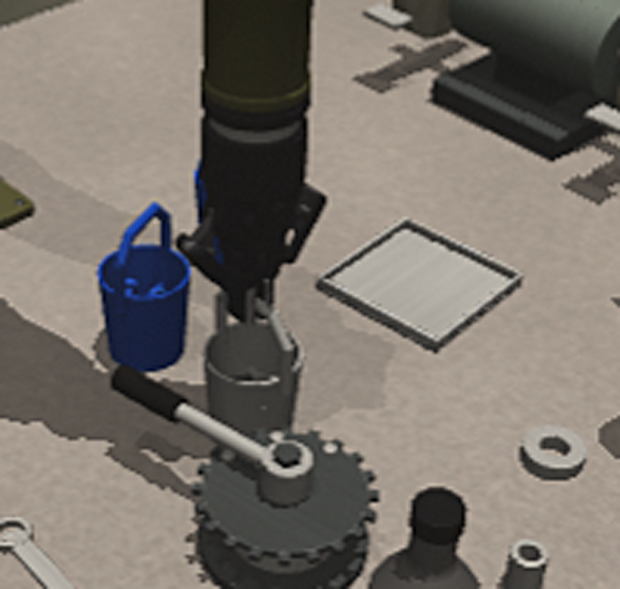

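The fingers close on the hoop, though the opening reads 7 mm on a 10 mm bar, so I'll lift slowly and check.

>>> move_arm(
  increments=[
    [[0, 0, -2, 0, 0, 0, -1], [0, 0, -2, 0, 0, 0, -1], [0, 0, -3, 0, 0, 0, -1], [0, 0, -3, 0, 0, 0, -1], [0, 0, -3, 0, 0, 0, -1], [0, 0, -3, 0, 0, 0, -1], [0, 0, -2, 0, 0, 0, -1], [0, 0, -2, 0, 0, 0, -1], [0, 0, 0, 0, 0, 0, -1], [0, 0, 0, 0, 0, 0, -1]],
  ],
  newtons=70,
)

```text
time: 6.85
eef_pos: [0.4791, 0.0454, 0.1373]
ee_rot: [0.106, 3.14, 0.0]
ft_force: [0.1, 0.6, -4.8]
opening: 0.0072
```

Run:
```python
from h import *
todo([.441,.303,.12])
c=camera("scene"); save(c,"s3",(180,80,380,270),3.1)
c=camera("wrist"); save(c,"w3",None,1)
```

```text
t 6.85 tcp [0.4791 0.0454 0.1373] open 0.0072 F [ 0.1  0.6 -4.8] q [-0.02  0.67 -0.27  2.08  0.4   0.44  0.9 ]
x [-0.998  0.067 -0.   ] y [0.067 0.998 0.   ] yaw_y 86.14579031493595
shift mm [ 55.3 254.4  17.3]
```

View pics/s3.png

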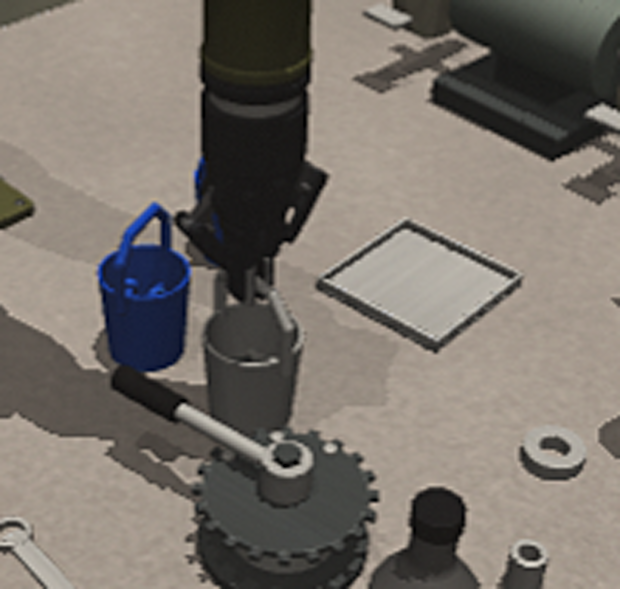

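View pics/w3.png

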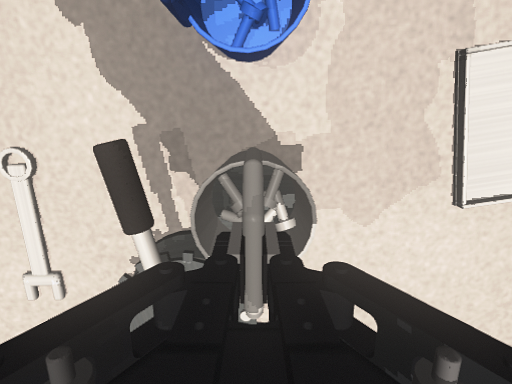

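Lifted: the wrist force matches about 0.49 kg, the full weight, and the pail hangs upright. Next I'll raise it and carry it smoothly to the tray.

>>> move_arm(
  increments=[
    [[0, 0, -4, 0, 0, 0, -1], [0, 0, -8, 0, 0, 0, -1], [0, 0, -10, 0, 0, 0, -1], [0, 0, -8, 0, 0, 0, -1], [0, 0, -5, 0, 0, 0, -1], [1, 4, 0, 0, 0, 0, -1], [2, 8, 0, 0, 0, 0, -1], [3, 12, 0, 0, 0, 0, -1], [3, 15, 0, 0, 0, 0, -1], [3, 15, 0, 0, 0, 0, -1]],
  ],
)

```text
time: 7.95
eef_pos: [0.4701, 0.102, 0.172]
ee_rot: [-0.104, -3.139, -0.001]
ft_force: [0.3, 0.1, -5.0]
opening: 0.0078
```

>>> move_arm(
  increments=[
    [[4, 18, 0, 0, 0, 0, -1], [4, 18, 0, 0, 0, 0, -1], [4, 18, 0, 0, 0, 0, -1], [4, 18, 0, 0, 0, 0, -1], [4, 18, 0, 0, 0, 0, -1], [4, 18, 0, 0, 0, 0, -1], [4, 18, 0, 0, 0, 0, -1], [4, 16, 0, 0, 0, 0, -1], [3, 15, 0, 0, 0, 0, -1], [3, 14, 0, 0, 0, 0, -1]],
  ],
)

```text
time: 8.95
eef_pos: [0.4435, 0.275, 0.172]
ee_rot: [-0.103, -3.139, -0.0]
ft_force: [0.0, -0.2, -4.6]
opening: 0.0072
```

>>> move_arm(
  increments=[
    [[2, 12, 0, 0, 0, 0, -1], [2, 9, 0, 0, 0, 0, -1], [1, 5, 0, 0, 0, 0, -1], [0, 3, 0, 0, 0, 0, -1], [0, 0, 0, 0, 0, 0, -1], [0, 0, 0, 0, 0, 0, -1], [0, 0, 0, 0, 0, 0, -1], [0, 0, 0, 0, 0, 0, -1], [0, 0, 0, 0, 0, 0, -1], [0, 0, 0, 0, 0, 0, -1]],
  ],
)

```text
time: 9.95
eef_pos: [0.4413, 0.3024, 0.1723]
ee_rot: [0.106, 3.14, -0.0]
ft_force: [0.7, -0.1, -4.2]
opening: 0.0073
```

Run:
```python
from h import *
todo([.441,.303,.1215])
c=camera("scene"); save(c,"s4",(200,50,420,260),2.8)
```

```text
t 9.95 tcp [0.4413 0.3024 0.1723] open 0.0073 F [ 0.7 -0.1 -4.2] q [-0.52  0.66 -0.27  1.9   0.28  0.62  0.53]
x [-0.998  0.067 -0.   ] y [ 0.067  0.998 -0.   ] yaw_y 86.13885756733485
shift mm [ 0.4  0.6 50.8]
```

View pics/s4.png

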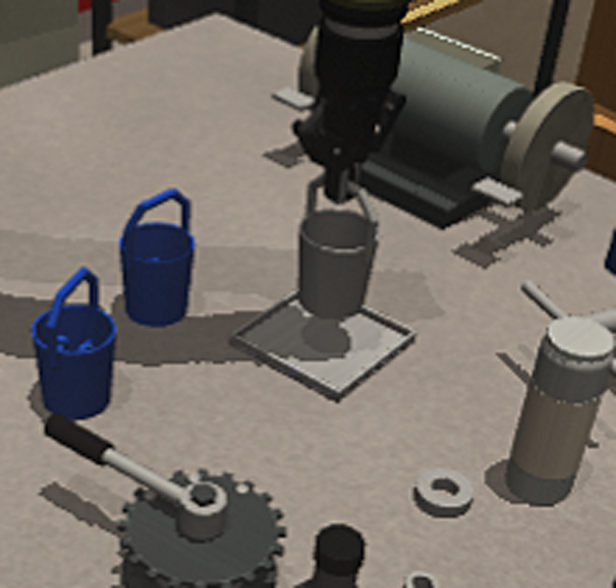

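The pail is upright over the tray at (337,265) in the crop. I'll lower it, slowly at the end.

>>> move_arm(
  increments=[
    [[0, 0, 3, 0, 0, 0, -1], [0, 0, 6, 0, 0, 0, -1], [0, 0, 8, 0, 0, 0, -1], [0, 0, 8, 0, 0, 0, -1], [0, 0, 7, 0, 0, 0, -1], [0, 0, 5, 0, 0, 0, -1], [0, 0, 3, 0, 0, 0, -1], [0, 0, 3, 0, 0, 0, -1], [0, 0, 2, 0, 0, 0, -1], [0, 0, 1, 0, 0, 0, -1]],
  ],
)

```text
time: 11.0
eef_pos: [0.4414, 0.3026, 0.1263]
ee_rot: [0.106, 3.14, 0.0]
ft_force: [-0.6, -0.2, -4.5]
opening: 0.0076
```

>>> move_arm(
  increments=[
    [[0, 0, 0.6, 0, 0, 0, -1], [0, 0, 0.6, 0, 0, 0, -1], [0, 0, 0.6, 0, 0, 0, -1], [0, 0, 0.6, 0, 0, 0, -1], [0, 0, 0.6, 0, 0, 0, -1], [0, 0, 0.6, 0, 0, 0, -1], [0, 0, 0.6, 0, 0, 0, -1], [0, 0, 0.6, 0, 0, 0, -1], [0, 0, 0, 0, 0, 0, -1], [0, 0, 0, 0, 0, 0, -1]],
  ],
)

```text
time: 12.0
eef_pos: [0.4414, 0.303, 0.1218]
ee_rot: [0.105, 3.139, 0.001]
ft_force: [-1.0, 1.6, -0.8]
opening: 0.0076
```

The tray is taking most of the weight. I'll lower slightly more, release, and go straight up.

>>> move_arm(
  increments=[
    [[0, 0, 0.5, 0, 0, 0, -1], [0, 0, 0, 0, 0, 0, -1], [0, 0, 0, 0, 0, 0, -0.6], [0, 0, 0, 0, 0, 0, -0.3], [0, 0, 0, 0, 0, 0, 0], [0, 0, 0, 0, 0, 0, 0.3], [0, 0, 0, 0, 0, 0, 0.3], [0, 0, 0, 0, 0, 0, 0.3], [0, 0, 0, 0, 0, 0, 0.3], [0, 0, 0, 0, 0, 0, 0.3]],
  ],
)

```text
time: 13.0
eef_pos: [0.4413, 0.3026, 0.121]
ee_rot: [-0.106, -3.14, -0.0]
ft_force: [1.0, 0.7, 0.3]
opening: 0.0552
```

>>> move_arm(
  increments=[
    [[0, 0, -5, 0, 0, 0, 0.3], [0, 0, -15, 0, 0, 0, 0.3], [0, 0, -20, 0, 0, 0, 0.3], [0, 0, -20, 0, 0, 0, 0.3], [0, 0, -20, 0, 0, 0, 0.3], [0, 0, -15, 0, 0, 0, 0.3], [0, 0, 0, 0, 0, 0, 0.3], [0, 0, 0, 0, 0, 0, 0.3], [0, 0, 0, 0, 0, 0, 0.3], [0, 0, 0, 0, 0, 0, 0.3]],
  ],
)

```text
time: 14.0
eef_pos: [0.4408, 0.3021, 0.2151]
ee_rot: [-0.105, -3.138, 0.002]
ft_force: [0.2, 0.3, -1.6]
opening: 0.0555
```

Run:
```python
from h import *
todo([.453,.02,.2])
c=camera("scene"); save(c,"s5",(200,50,420,260),2.8)
P=cloud(c)
m=(np.hypot(P[...,0]-.441,P[...,1]-.303)<.06)&(P[...,2]>.12)&(P[...,2]<.16); h=P[m]; print(len(h),h.mean(0),h[:,2].max())
c=camera("top"); save(c,"t5",(110,120,310,280),4)
```

```text
t 14.0 tcp [0.4408 0.3021 0.2151] open 0.0555 F [ 0.2  0.3 -1.6] q [-0.5   0.6  -0.3   1.85  0.25  0.73  0.56]
x [-0.998  0.067  0.001] y [ 0.067  0.998 -0.001] yaw_y 86.15619953686063
shift mm [ -31.1 -280.6   15.4]
113 [0.44953063 0.29792869 0.13611707] 0.1464313305688184
```

View pics/s5.png

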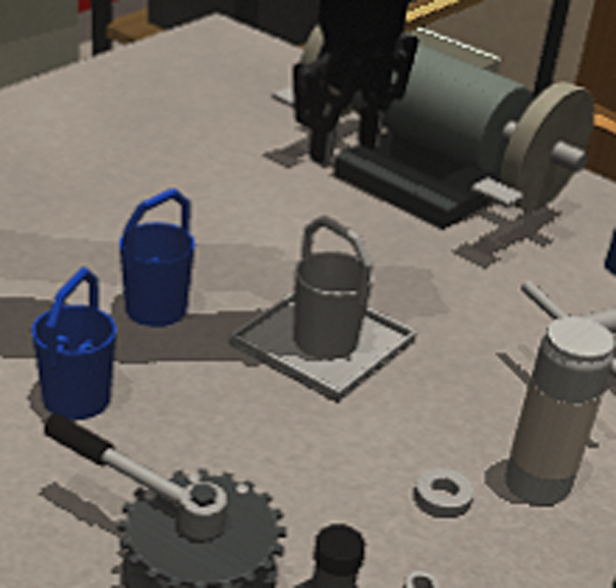

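View pics/t5.png

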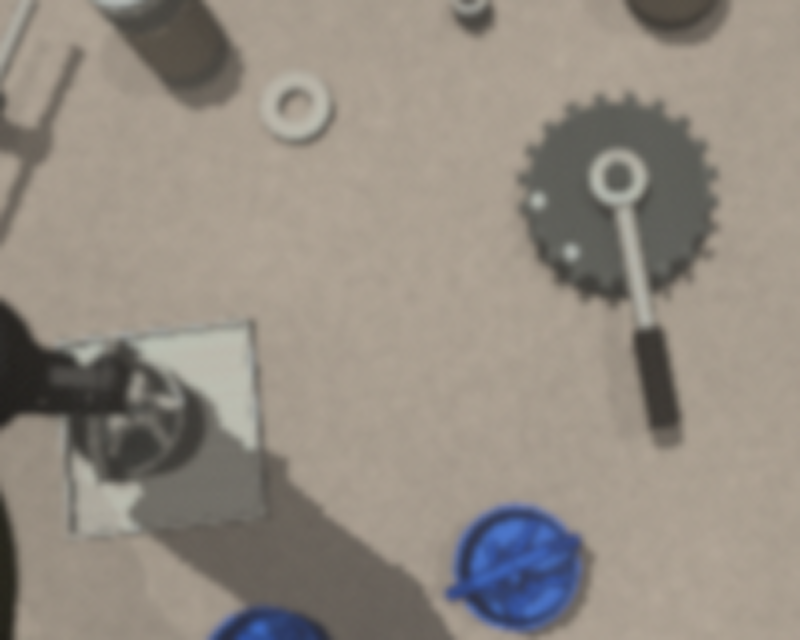

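The pail stands level in the tray (hoop top at 0.136–0.146 m height) and is released. The bar at top-crop (655,380) has not moved. I'll move above the grip with the jaws across the bar.

>>> move_arm(
  increments=[
    [[0, 0, 0, 0, 0, -6.4, 0.3], [0, 0, 0, 0, 0, -6.4, 0.3], [2, -20, 0, 0, 0, 0, 0.3], [5, -40, 0, 0, 0, 0, 0.3], [5, -40, 0, 0, 0, 0, 0.3], [5, -40, 0, 0, 0, 0, 0.3], [5, -40, 0, 0, 0, 0, 0.3], [5, -40, 0, 0, 0, 0, 0.3], [5, -40, 0, 0, 0, 0, 0.3], [5, -40, 0, 0, 0, 0, 0.3]],
  ],
)

```text
time: 15.1
eef_pos: [0.4513, -0.0011, 0.2158]
ee_rot: [0.245, -3.132, -0.0]
ft_force: [0.1, 0.0, -0.1]
opening: 0.0553
```

>>> move_arm(
  increments=[
    [[3, -22, 0, 0, 0, 0, 0.3], [2, -20, 0, 0, 0, 0, 0.3], [0, 0, 15, 0, 0, 0, 0.3], [0, 0, 15, 0, 0, 0, 0.3], [0, 0, 15, 0, 0, 0, 0.3], [0, 0, 10, 0, 0, 0, 0.3], [0, 0, 0, 0, 0, 0, 0.3], [0, 0, 0, 0, 0, 0, 0.3], [0, 0, 0, 0, 0, 0, 0.3], [0, 0, 0, 0, 0, 0, 0.3]],
  ],
)

```text
time: 16.1
eef_pos: [0.4535, -0.0418, 0.1615]
ee_rot: [-0.245, 3.131, -0.0]
ft_force: [-0.3, 0.5, -0.1]
opening: 0.0556
```

Run:
```python
from h import *
todo([.4526,-.0425,.059])
c=camera("wrist"); save(c,"w6",None,1.5)
P=cloud(c); H=np.array([.583,-.022])
m=(P[...,2]>.078)&(P[...,2]<.094)&(np.hypot(P[...,0]-.453,P[...,1]+.0425)<.05); b=P[m]
q=b[:,:2]-b[:,:2].mean(0);vt=np.linalg.svd(q,full_matrices=False)[2]; print("grip",len(b),b.mean(0),b[:,2].max(),np.degrees(np.arctan2(vt[0][1],vt[0][0])))
for d in landmark_of("wrist","bar_grip"): print(d["conf"],np.array(d["xy"])*[768,576],atz(c,d["xy"][0]*512,d["xy"][1]*384,.078))
m=(P[...,2]>.088)&(P[...,2]<.105)&(np.hypot(P[...,0]-.583,P[...,1]+.022)<.035); b=P[m]; print("head",len(b),b.mean(0) if len(b) else 0,(b.min(0)+b.max(0))/2 if len(b) else 0)
```

```text
t 16.1 tcp [ 0.4535 -0.0418  0.1615] open 0.0556 F [-0.3  0.5 -0.1] q [ 0.21  0.61 -0.34  2.13  0.44  0.46  1.26]
x [-0.988 -0.155 -0.001] y [-0.155  0.988 -0.   ] yaw_y 98.94570125790572
shift mm [  1.1  -0.6 102.5]
grip 2370 [ 0.46149542 -0.0421039   0.08708578] 0.09138544761927572 9.281706479135824
0.82 [370.6368 301.9392] [ 0.46141504 -0.04511025  0.078     ]
head 0 0 0
```

View pics/w6.png

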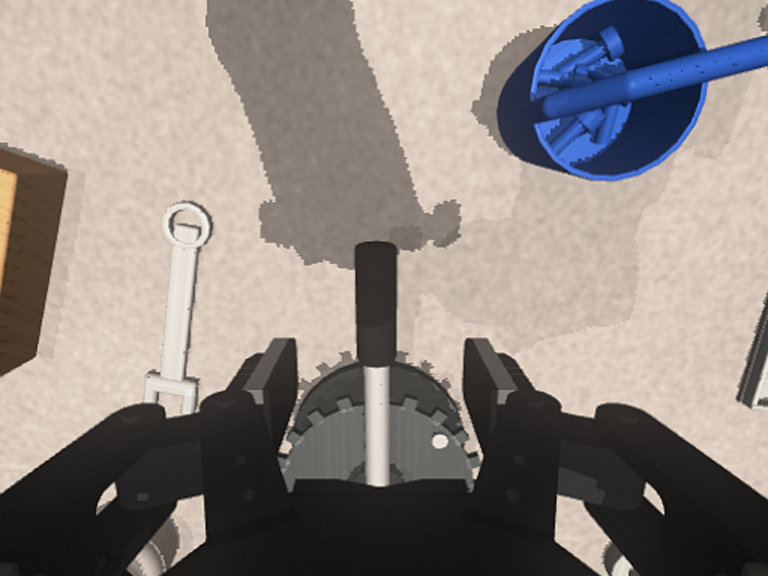

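The bar at (376,300) is centred between the fingers. I'll descend astride the grip and narrow the jaws loosely. Straddling this way lets the leading finger catch any overshoot.

>>> move_arm(
  increments=[
    [[-4, -1, 10, 0, 0, 0, 0.3], [0, 0, 15, 0, 0, 0, 0.3], [0, 0, 18, 0, 0, 0, 0.3], [0, 0, 18, 0, 0, 0, 0.3], [0, 0, 15, 0, 0, 0, 0.3], [0, 0, 12, 0, 0, 0, 0.3], [0, 0, 8, 0, 0, 0, 0.3], [0, 0, 5, 0, 0, 0, 0.3], [0, 0, 1, 0, 0, 0, 0.3], [0, 0, 0, 0, 0, 0, 0.3]],
  ],
)

```text
time: 17.2
eef_pos: [0.4573, -0.0422, 0.059]
ee_rot: [-0.245, 3.132, 0.0]
ft_force: [-0.3, 1.1, -0.1]
opening: 0.0555
```

>>> move_arm(
  increments=[
    [[0, 0, 0, 0, 0, 0, 0.1], [0, 0, 0, 0, 0, 0, 0], [0, 0, 0, 0, 0, 0, -0.1], [0, 0, 0, 0, 0, 0, -0.15], [0, 0, 0, 0, 0, 0, -0.15], [0, 0, 0, 0, 0, 0, -0.15], [0, 0, 0, 0, 0, 0, -0.15], [0, 0, 0, 0, 0, 0, -0.15], [0, 0, 0, 0, 0, 0, -0.15], [0, 0, 0, 0, 0, 0, -0.15]],
  ],
)

```text
time: 18.2
eef_pos: [0.4571, -0.0422, 0.059]
ee_rot: [0.245, -3.132, -0.0]
ft_force: [-0.7, 0.2, 0.1]
opening: 0.0362
```

Run:
```python
from h import *
todo([.4566,-.042,.059])
c=camera("wrist"); save(c,"w7",None,1)
```

```text
t 18.2 tcp [ 0.4571 -0.0422  0.059 ] open 0.0362 F [-0.7  0.2  0.1] q [ 0.07  0.81 -0.13  2.19  0.57  0.17  1.15]
x [-0.988 -0.156  0.   ] y [-0.156  0.988  0.   ] yaw_y 98.94998910993681
shift mm [ 0.5  0.2 -0. ]
```

View pics/w7.png

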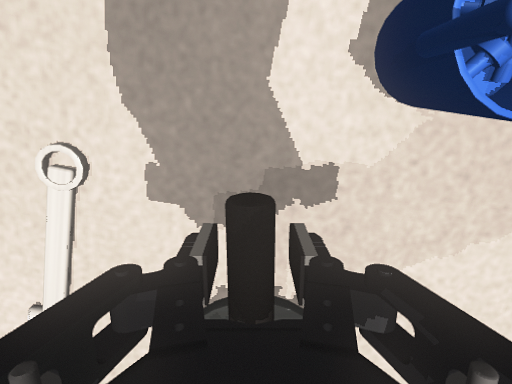

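The fingers straddle the grip with even clearance on both sides, and there are no contact forces. Now I'll swing clockwise along the arc.

>>> move_arm(
  increments=[
    [[-0.2, 6.9, 0, 0, 0, 3, -0.15], [-0.2, 6.9, 0, 0, 0, 3, -0.15], [-0.2, 6.9, 0, 0, 0, 3, -0.15], [-0.2, 6.9, 0, 0, 0, 3, -0.15], [-0.2, 6.9, 0, 0, 0, 3, -0.15], [-0.2, 6.9, 0, 0, 0, 3, -0.15], [0, 0, 0, 0, 0, 0, -0.15], [0, 0, 0, 0, 0, 0, -0.15], [0, 0, 0, 0, 0, 0, -0.15], [0, 0, 0, 0, 0, 0, -0.15]],
  ],
)

```text
time: 19.25
eef_pos: [0.4569, -0.0041, 0.0589]
ee_rot: [-0.253, -3.131, 0.006]
ft_force: [0.8, -7.3, -0.7]
opening: 0.0363
```

Run:
```python
from h import *
H=np.array([.587,-.0215]);a=np.radians(188.95-18); 
todo([*(H+.132*np.array([np.cos(a),np.sin(a)])),.059])
```

```text
t 19.25 tcp [ 0.4569 -0.0041  0.0589] open 0.0363 F [ 0.8 -7.3 -0.7] q [-0.05  0.81 -0.07  2.19  0.38  0.15  0.93]
x [-0.987  0.161  0.001] y [ 0.161  0.987 -0.004] yaw_y 80.75829465395101
shift mm [ 0.8  3.2 -0.1]
```

The arm tracks well, with a resistance of 7 N as expected. I'll continue over the detent.

>>> move_arm(
  increments=[
    [[-0.2, 6.9, 0, 0, 0, 3, -0.15], [-0.2, 6.9, 0, 0, 0, 3, -0.15], [-0.2, 6.9, 0, 0, 0, 3, -0.15], [-0.2, 6.9, 0, 0, 0, 3, -0.15], [-0.2, 6.9, 0, 0, 0, 3, -0.15], [0, 0, 0, 0, 0, 0, -0.15], [0, 0, 0, 0, 0, 0, -0.15], [0, 0, 0, 0, 0, 0, -0.15], [0, 0, 0, 0, 0, 0, -0.15], [0, 0, 0, 0, 0, 0, -0.15]],
  ],
)

```text
time: 20.25
eef_pos: [0.4672, 0.0323, 0.059]
ee_rot: [0.654, 3.073, 0.001]
ft_force: [-0.6, -0.2, 1.1]
opening: 0.0363
```

Run:
```python
from h import *
H=np.array([.587,-.0215]);a=np.radians(188.95-45.8); 
todo([*(H+.132*np.array([np.cos(a),np.sin(a)])),.059])
c=camera("wrist"); save(c,"w8",None,1)
```

```text
t 20.25 tcp [0.4672 0.0323 0.059 ] open 0.0363 F [-0.6 -0.2  1.1] q [-0.13  0.81 -0.05  2.16  0.23  0.17  0.76]
x [-0.913  0.407  0.   ] y [0.407 0.913 0.001] yaw_y 65.96772155009945
shift mm [-2.6 28.9  0. ]
```

View pics/w8.png

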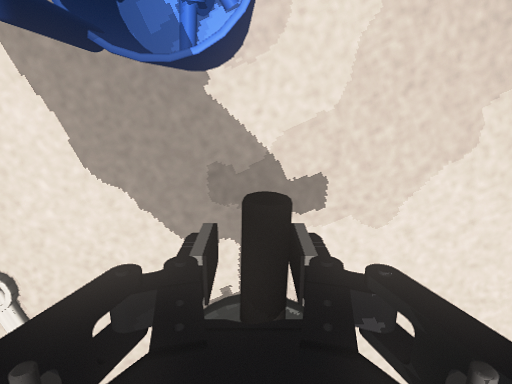

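The bar has snapped over against the leading finger, with its top now at (267,200), right of centre. I'll follow it into the notch.

>>> move_arm(
  increments=[
    [[-0.2, 6.9, 0, 0, 0, 3, -0.15], [-0.2, 6.9, 0, 0, 0, 3, -0.15], [-0.2, 6.9, 0, 0, 0, 3, -0.15], [-0.2, 6.9, 0, 0, 0, 3, -0.15], [0, 1.6, 0, 0, 0, 0.7, -0.15], [0, 0, 0, 0, 0, 0, -0.15], [0, 0, 0, 0, 0, 0, -0.15], [0, 0, 0, 0, 0, 0, -0.15], [0, 0, 0, 0, 0, 0, -0.15], [0, 0, 0, 0, 0, 0, -0.15]],
  ],
)

```text
time: 21.3
eef_pos: [0.4819, 0.057, 0.059]
ee_rot: [-0.991, -2.981, -0.0]
ft_force: [-0.3, -0.2, 0.9]
opening: 0.0362
```

Run:
```python
from h import *
H=np.array([.587,-.0215]);a=np.radians(188.95-45.8); 
todo([*(H+.132*np.array([np.cos(a),np.sin(a)])),.059])
c=camera("wrist"); save(c,"w9",None,1)
```

```text
t 21.3 tcp [0.4819 0.057  0.059 ] open 0.0362 F [-0.3 -0.2  0.9] q [-0.2   0.82 -0.03  2.11  0.1   0.21  0.62]
x [-0.801  0.598  0.   ] y [0.598 0.801 0.   ] yaw_y 53.24145357211878
shift mm [ 0.8  0.2 -0. ]
```

View pics/w9.png

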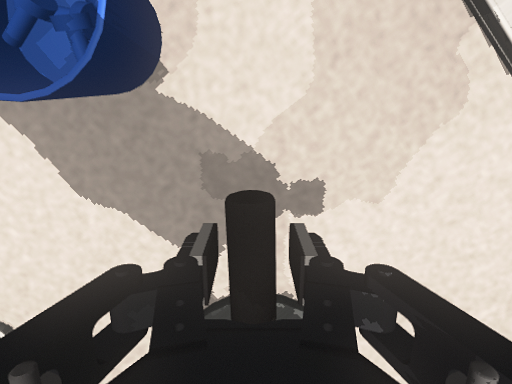

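The bar is centred at (250,260) between the fingers and touching neither, so it is resting in the notch. I'll widen the jaws and retreat straight up.

>>> move_arm(
  increments=[
    [[0, 0, 0, 0, 0, 0, 0.1], [0, 0, 0, 0, 0, 0, 0.3], [0, 0, 0, 0, 0, 0, 0.3], [0, 0, 0, 0, 0, 0, 0.3], [0, 0, -10, 0, 0, 0, 0.3], [0, 0, -20, 0, 0, 0, 0.3], [0, 0, -20, 0, 0, 0, 0.3], [0, 0, -25, 0, 0, 0, 0.3], [0, 0, -30, 0, 0, 0, 0.3], [0, 0, -30, 0, 0, 0, 0.3]],
  ],
)

```text
time: 22.35
eef_pos: [0.4815, 0.057, 0.1957]
ee_rot: [-0.99, -2.981, 0.0]
ft_force: [0.8, -0.1, -0.4]
opening: 0.0556
```

>>> move_arm(
  increments=[
    [[0, 0, -20, 0, 0, 0, 0.3], [0, 0, -10, 0, 0, 0, 0.3], [20, -10, 0, 0, 0, 0, 0.3], [20, -20, 0, 0, 0, 0, 0.3], [0, -30, 0, 0, 0, 0, 0.3], [0, -30, 0, 0, 0, 0, 0.3], [0, -30, 0, 0, 0, 0, 0.3], [0, -20, 0, 0, 0, 0, 0.3], [0, 0, 0, 0, 0, 0, 0.3], [0, 0, 0, 0, 0, 0, 0.3]],
  ],
)

```text
time: 23.35
eef_pos: [0.3664, -0.031, 0.224]
ee_rot: [0.991, 2.981, 0.001]
ft_force: [0.5, 0.5, -0.0]
opening: 0.0554
```

Run:
```python
from h import *
todo([.44,.3,.2])
c=camera("top"); save(c,"t9",(110,100,310,260),4); P=cloud(c)
def ang(z0,z1):
    m=(P[...,2]>z0)&(P[...,2]<z1)&(np.hypot(P[...,0]-.5,P[...,1]-.04)<.07); b=P[m]
    q=b[:,:2]-b[:,:2].mean(0);vt=np.linalg.svd(q,full_matrices=False)[2][0]; vt=vt*np.sign(-vt[0]); print(len(b),b.mean(0),np.degrees(np.arctan2(vt[1],vt[0])))
ang(.074,.094)
for r,z in (("hoop",(.125,.16)),("rim",(.08,.098))):
    m=(np.hypot(P[...,0]-.441,P[...,1]-.303)<.06)&(P[...,2]>z[0])&(P[...,2]<z[1]); h=P[m]; print(r,len(h),h.mean(0),(h.min(0)+h.max(0))/2)
c=camera("scene"); save(c,"s9")
```

```text
t 23.35 tcp [ 0.3664 -0.031   0.224 ] open 0.0554 F [ 0.5  0.5 -0. ] q [ 0.03  0.39 -0.09  2.3   0.08  0.46  0.8 ]
x [-0.801  0.599 -0.   ] y [0.599 0.801 0.001] yaw_y 53.21065693813933
shift mm [139.3 309.1  24.2]
330 [0.50175969 0.04284204 0.08511996] 143.93827473829737
hoop 135 [0.44256467 0.30221448 0.13939508] [0.44212227 0.30216834 0.13703472]
rim 137 [0.44232568 0.30578647 0.08749514] [0.44318624 0.30363251 0.08876553]
```

View pics/t9.png

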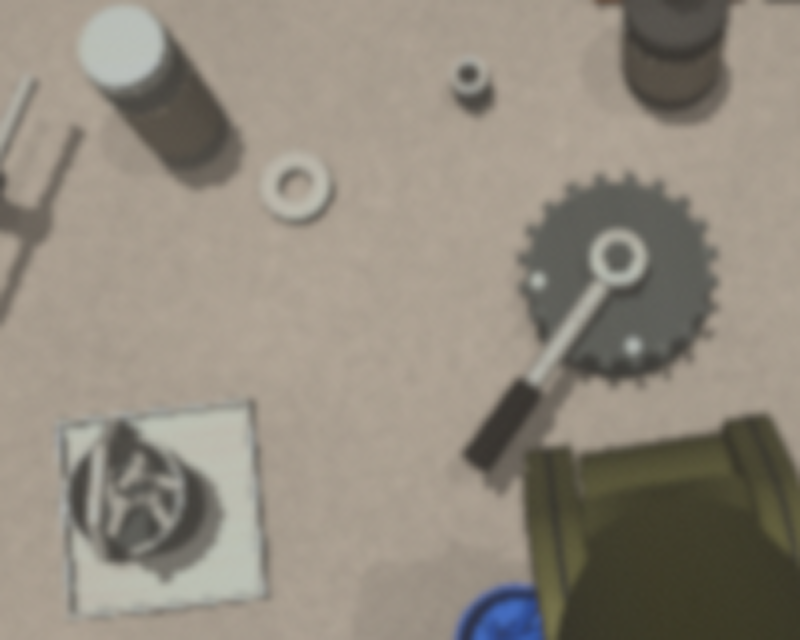

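View pics/s9.png

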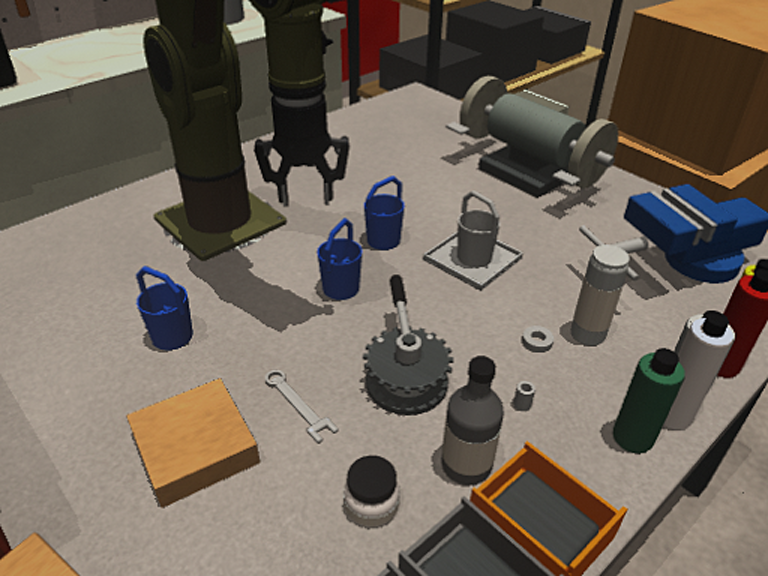

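The bar measures 45.0° (0.79 rad) and covers the middle mark, with the outer two showing. The pail stands centred in the tray, nothing else has moved, and the arm is clear.

Run:
```python
from workcell import *
print(hand_in())
```

```text
the job is handed in; nothing more can be done
None
```

I moved the steel pail into the tray and swung the torque bar clockwise one click. The job is handed in at about 23.5 s of the 59 s allowed; it reports no verdict.

- **Pail:** I lifted it by its hoop and set it down slowly. In the last check it stood level at about (0.442, 0.303), within about 2 mm of the tray's measured centre, and was released.
- **Torque bar:** I pushed it with the fingers loosely either side of the grip, so the front finger could catch any overshoot. It turned about 45.0° (0.79 rad), covers the middle mark, and was touching neither finger before I backed off.
- **Everything else:** In the final pictures the other objects and the blue pails look unmoved, and the arm touches nothing.

Two readings disagreed, and neither affected the result:
- The gripper read 7 mm on the 10 mm hoop, but the hold stayed firm.
- My estimates of the hub centre differed by up to 8 mm in x, so I used a middle value.

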